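# Hold the wheat slice ready over the free toaster slot

## Robot

A 7-joint arm with a two-finger parallel gripper is mounted at the origin on the work surface. World frame = base frame: x ahead of the robot, y to its left, z up, the work surface at z = 0. Lengths are in m, angles in degrees, forces in N, time in s.
With the tool pointing down it reaches from about 0.425 to 0.95 m from the base axis. Payload 4.7 kg.
Tool frame: the origin (TCP) lies at the very end of the fingers, on their centre line; the grasp point (between the pads) lies bot.tcp_to_grasp behind it (bot.tcp_to_grasp is the distance from the TCP to the grasp point, in m); z points along the fingers, y is the line along which they close (so a half turn about z gives the same grasp; the last joint's range is limited). The gripper opens to 85 mm and grips with 20 to 120 N. Pads are 22 mm wide; open, the fingers measure 114 mm over their backs; the gripper's body (76 mm by 85 mm) begins 54 mm behind the grasp point. The pads swing forward as they close: fully open they stand 13 mm farther back than shut.
Start: joints at [-69.895, 26.849, -2.785, 87.806, 1.381, 65.374, -4.715], TCP at [0.25, 0.627, 0.205] pointing down, gripper open.
Joint ranges: [-148.3, 148.3], [-19.14, 114.17], [-79.39, 73.82], [5.75, 140.21], [-59.74, 239.74], [12.07, 113.84], [-152.46, 152.46]. Speed limits (degrees/s): [147.25, 147.25, 180, 180, 180, 180, 180].

## Interface

Orientations are given as a 3x3 rotation matrix whose columns are the frame's x, y, z axes.
In Python, from station import telemetry, cams, ticket, bot gives the robot as it stands.
- The arm moves only by the shell command python3 -m jog 'ROWS'. ROWS is JSON, a list that holds one entry, the list of rows, each a list of 7 numbers: the shift along the tool's x, y, z in mm, then the turn, a rotation vector about the tool's x, y, z in degrees, then the opening, from -1 (shut) to 1 (fully open). A call has 1 to 10 rows; each row is the pose to reach, as a shift and turn from the pose commanded when the call began, along the tool's axes at that moment; what a row does not reach only later rows make up. A row lasts 1/10 s, in which the tool goes at most 50 mm and 8.59 degrees, less where a joint would pass 70% of its speed; a pose out of reach is approached as far as the arm can. A call with a gripper value outside its range is refused whole. The fingers move at their own pace and stop on an object; the grip force is fixed at half the most. Time passes only in rows, so rows that repeat a pose let the fingers close. It gives the time, the measured TCP pose, the force, the opening and the grip force at its end, in the units of the state.
- telemetry.sense(): the state, without advancing time (a new reading comes with each control period).
- cams.capture(name): name is "scene" or "top" or "wrist"; returns the picture (420x560x3 uint8, red, green, blue); there is no depth.
- cams.get_calibration(name): a dict with "camera_matrix" (3x3 intrinsics, pixels), "dist_coeffs" ([k1, k2, p1, p2, k3] as OpenCV has them; the pictures are not rectified), "eye" and "attitude" of the camera in the world. Camera axes: x right, y up, looking along -z (the intrinsics and any distortion apply to the point x, -y, -z); pixel columns grow to the right and rows downward; lengths in m; the calibration is good to about 2 mm. A picture is of the moment at which its call begins: read the wrist's pose just before it. get_calibration takes no time and is no camera call; for the wrist camera it gives the pose at the moment of the call.
- ticket.job_done(): hands the job in; it is judged then, once.
The state is a dict: "time": time; "joints": joint angles; "qd": joint speeds; "joint_torque": joint torques, N m; "tcp_pos": TCP position; "ee_rot": TCP orientation; "force": force on the tool from outside, world axes, zero at the start; "wrist_torque": the same for the moment, N m; "gripper_width": finger opening in m; "grasp_force": force on a finger pad.
Only numpy, scipy, OpenCV 4.12 (cv2) and the standard library are available. Lean on these libraries where they do the work, as an engineer would, in place of code of your own. Each camera call takes 0.05 s, during which the arm holds its last target. There are 200 camera calls.

## Task

The other slot of the toaster is still busy, so get the next slice ready: take the pale wheat slice out of the wooden slice stand, carry it over the bread crate, and hold it upright about 15 mm above the toaster's empty slot, centred on the slot and in line with it so that it could be lowered straight in. Finish while still holding it there: do not lower it in, rest it on anything or let go. The slice must not bump the crate, the gripper and slice must never touch the toaster or the brown slice in it, and the dark slices in the stand and the jars, jug and mill stay where they are.

Things in the scene. Friction and masses are not known exactly. Their poses are not given: they have to be found in the camera images.
- slice: pale wheat bread slice with a brown crust, stiff, about 50 g, standing on its edge in one of the three grooves of the stand: 16 mm thick (its x), 104 mm wide (its y), 108 mm tall (its z, up). Origin: centre of its bottom edge. Best pinched from above across its thickness, at the middle of its top edge
- stand: fixed dark-wood slice stand, 210 mm (x) by 130 mm (y), 45 mm high. Origin: centre of its underside. Three grooves along its y at x = -70, 0 and +70 mm, each 22 mm wide, 30 mm deep (groove floor 15 mm above the table), so 93 mm of each slice stands out. Any groove may hold the wheat slice
- rye_a: dark rye slice in another groove of the stand, same size and axes as the wheat slice, loose; leave it standing
- rye_b: second dark rye slice in the stand, same size and axes, loose; leave it standing
- crate: fixed dark-wood bread crate, 340 mm (x) by 100 mm (y), walls 120 mm high, with a long loaf in it whose top is 150 mm above the table. It lies between the stand and the toaster. Origin: centre of its underside
- toaster: fixed steel toaster with black ends, 190 mm (x) by 280 mm (y, plus lever knobs that stick out 18 mm at the -y end), top 190 mm above the table. Origin: centre of its underside. Two slots along its y, centred at x = -40 and +40 mm, each 32 mm wide, 150 mm long and 85 mm deep
- slot: the empty slot of the toaster. Origin: centre of its mouth, level with the toaster's top (190 mm above the table); x across the slot (32 mm), y along it (150 mm), z up. May be either of the two slots
- toast: brown toasted rye slice standing loose in the other slot, same size and axes as the wheat slice, its top 23 mm above the toaster's top. Origin: centre of its bottom edge. Do not touch
- jam: red jam jar with white lid, 66 mm across, 100 mm tall, beyond the stand. Origin: centre of its underside
- honey: amber honey jar with brass lid, 64 mm across, 90 mm tall, beyond the crate and toaster. Origin: centre of its underside
- jug: white ceramic jug with a handle, 70 mm across, 90 mm tall, beyond the toaster. Origin: centre of its underside
- mill: turned wooden pepper mill, 54 mm across, 155 mm tall, beyond the stand. Origin: centre of its underside
Things that resemble listed ones, but are neither listed nor needed, are in the scene too. Leave any blue or green look-alike of the slice alone.

How it is judged:
By the outcome, as a careful person would: the job done as asked, in the order asked, and still so for the second after the job is handed in, while the arm keeps its last pose, push and grip.
It also fails if it takes over 48 s, if anything falls off the work surface, if the arm or the gripper's body presses on something with over 40 N, if the wrist force passes 120 N, or if a joint passes its speed limit or range.

## Working session

There is one attempt and no reset: what is moved stays moved. The work goes in short steps, Python scripts to look and compute and a shell command to move; the robot and the scene stay as the last step left them, time stands still between calls to the robot, and variables do not carry over. Pictures are saved under pics/ and viewed, at most 10 in all, crops included, and the job is handed in when it is done.

```bash
mkdir -p pics; python3 - <<'E'
from station import telemetry,cams,bot
import cv2
for n in ("scene","top"):
    im=cams.capture(n); cv2.imwrite(f"pics/{n}0.png",cv2.resize(im[:,:,::-1],(800,600),interpolation=cv2.INTER_CUBIC))
    print(n,cams.get_calibration(n))
s=telemetry.sense(); print(s['time'],s['tcp_pos'],s['ee_rot'],s['gripper_width'],bot.tcp_to_grasp)
E
```

```text
scene {'camera_matrix': array([[406.45971606,   0.        , 276.08624804],
       [  0.        , 406.45971606, 210.93271712],
       [  0.        ,   0.        ,   1.        ]]), 'dist_coeffs': array([-0.05819981,  0.        ,  0.        ,  0.        ,  0.        ]), 'eye': array([ 1.47304696, -0.11417659,  0.85353803]), 'attitude': array([[ 0.17295098, -0.58288087,  0.79393819],
       [ 0.98474238,  0.11808386, -0.12782271],
       [-0.01924588,  0.80393164,  0.59441022]])}
top {'camera_matrix': array([[401.88428118,   0.        , 271.5162492 ],
       [  0.        , 401.88428118, 211.12691583],
       [  0.        ,   0.        ,   1.        ]]), 'dist_coeffs': array([0.01285506, 0.        , 0.        , 0.        , 0.        ]), 'eye': array([0.46930762, 0.03591562, 1.0914742 ]), 'attitude': array([[-0.02647397,  0.99615174, -0.08355142],
       [-0.99952124, -0.02503908,  0.01817527],
       [ 0.01601328,  0.08399259,  0.9963377 ]])}
0.1 [0.25002582 0.62639418 0.20415967] [[-9.28754771e-01  3.70694269e-01 -5.78312540e-04]
 [ 3.70694712e-01  9.28753306e-01 -1.65106515e-03]
 [-7.49307062e-05 -1.74781204e-03 -9.99998470e-01]] 0.08523636229659641 0.0187
```

View pics/scene0.png

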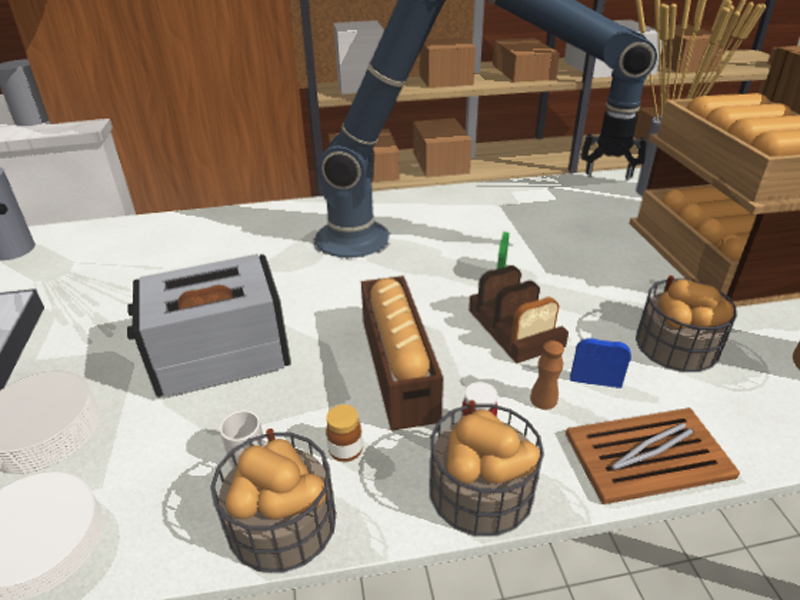

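View pics/top0.png

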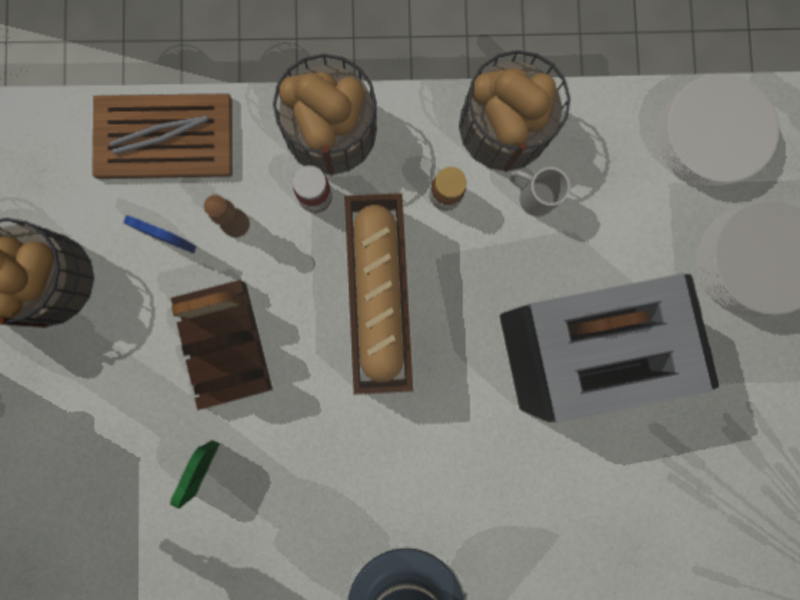

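Wheat candidate: the pale slice at scene (537,318) / top (207,302), in the stand groove farthest from the robot. The others don't fit. The two dark slices at scene (500,290) and (517,303) are rye, the blue one at (600,362) and green one at (503,248) are look-alikes, and the brown slice at (205,297) is in the toaster. The empty slot is the one nearer the robot, at top (627,373). I'll confirm in enlarged crops.

```bash
python3 - <<'E'
import cv2,numpy as np
from station import cams
S=cams.capture("scene")[:,:,::-1]; T=cams.capture("top")[:,:,::-1]
np.save("pics/S.npy",S);np.save("pics/T.npy",T)
def c(im,x,y): 
    o=cv2.resize(im[y:y+75,x:x+100],(400,300),interpolation=cv2.INTER_CUBIC)
    o=cv2.convertScaleAbs(o,alpha=1.5)
    for i in range(0,100,20):
        cv2.putText(o,str(x+i),(4*i,10),0,.35,(0,255,255),1); cv2.line(o,(4*i,0),(4*i,4),(0,255,255),1)
    for i in range(0,75,20): cv2.putText(o,str(y+i),(0,4*i+10),0,.35,(0,255,0),1)
    return o
cv2.imwrite("pics/crop1.png",np.vstack([np.hstack([c(S,90,175),c(S,325,180)]),np.hstack([c(T,385,205),c(T,105,190)])]))
E
```

```text
(no output)
```

View pics/crop1.png

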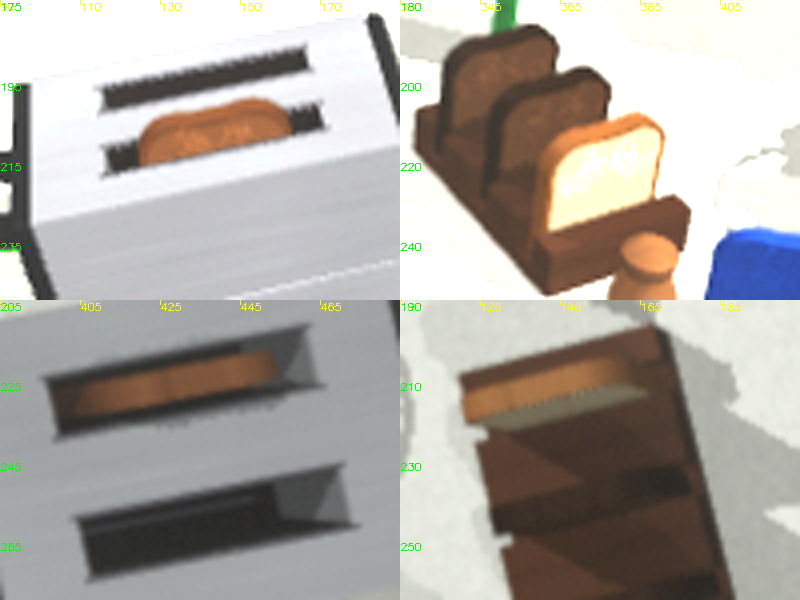

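The crop confirms it: the pale wheat slice with brown crust sits in the groove nearest the scene camera (scene native ~(375,212), top ~(143,213)). The empty slot's mouth corners in native top pixels are (404,259.5), (471,246), (475,261) and (407.5,275). In scene they are (114,197), (166,186.5), (168,192) and (117,203).

```bash
cat > h.py <<'E'
import numpy as np,cv2
def ray(cal,uv):
    p=cv2.undistortPoints(np.array([[uv]],float),cal["camera_matrix"],cal["dist_coeffs"])[0,0]
    d=cal["attitude"]@np.array([p[0],-p[1],-1]); return np.array(cal["eye"]),d/np.linalg.norm(d)
def onz(cal,uv,z):
    e,d=ray(cal,uv); return e+d*(z-e[2])/d[2]
def tri(rs):
    A=sum(np.eye(3)-np.outer(d,d) for e,d in rs); b=sum((np.eye(3)-np.outer(d,d))@e for e,d in rs)
    x=np.linalg.solve(A,b); return x,[round(1000*np.linalg.norm(np.cross(x-e,d)),1) for e,d in rs]
def proj(cal,P):
    q=(np.asarray(P)-cal["eye"])@cal["attitude"]; q=q*[1,-1,-1]
    return cv2.projectPoints(q.reshape(-1,1,3),np.zeros(3),np.zeros(3),cal["camera_matrix"],cal["dist_coeffs"])[0][:,0]
E
python3 - <<'E'
from h import *; from station import cams
np.set_printoptions(precision=4,suppress=True)
T=cams.get_calibration("top");S=cams.get_calibration("scene")
t=[(404,259.2),(470.5,245.7),(474.7,261),(407.2,274.8)]
s=[(114,197),(166,186.2),(167.8,191.8),(116.8,202.5)]
# scene sees slot from far side (+x,~-y): left in scene is -y; left in top is +y
print("slot far/near pairing: top order yplus-far,yminus-far,yminus-near,yplus-near")
pair=[(t[0],s[2]),(t[1],s[3]),(t[2],s[0]),(t[3],s[1])]
Q=[]
for a,b in pair:
    x,r=tri([ray(T,a),ray(S,b)]);Q.append(x);print(x,r,onz(T,a,.19),onz(S,b,.19))
for nm,pts in (("T",[onz(T,a,.19) for a in t]),("S",[onz(S,b,.19) for a,b in pair])):
    P=np.array(pts);l=(P[0]+P[3]-P[1]-P[2])/2
    print(nm,P.mean(0),np.linalg.norm(l),np.degrees(np.arctan2(l[1],l[0])),np.linalg.norm((P[0]+P[1]-P[2]-P[3])/2))
print("slice",tri([ray(T,(142.5,213)),ray(S,(375,211.5))]),onz(T,(142.5,213),.123))
# stand far edge & near direction from top: crop edge pts at z .045
a=onz(T,(119.5,209),.045);b=onz(T,(168,196),.045);print("stand far edge",a,b,np.degrees(np.arctan2(*(a-b)[[1,0]])))
E
```

```text
slot far/near pairing: top order yplus-far,yminus-far,yminus-near,yplus-near
[ 0.4297 -0.272   0.1913] [np.float64(1.5), np.float64(1.5)] [ 0.4296 -0.274   0.19  ] [ 0.4285 -0.2707  0.19  ]
[ 0.456  -0.4192  0.1927] [np.float64(4.1), np.float64(4.1)] [ 0.4558 -0.4252  0.19  ] [ 0.4549 -0.4159  0.19  ]
[ 0.4215 -0.4305  0.1895] [np.float64(1.8), np.float64(1.8)] [ 0.4215 -0.4323  0.19  ] [ 0.4237 -0.4283  0.19  ]
[ 0.3949 -0.2784  0.1897] [np.float64(0.9), np.float64(0.9)] [ 0.3949 -0.2792  0.19  ] [ 0.3959 -0.2774  0.19  ]
T [ 0.4254 -0.3527  0.19  ] 0.15441996853230358 99.84869497494276 0.03503894088306155
S [ 0.4258 -0.3481  0.19  ] 0.15045459534149402 100.3766553284548 0.033285350100160295
slice (array([0.5549, 0.3326, 0.1192]), [np.float64(3.2), np.float64(3.2)]) [0.5538 0.3282 0.123 ]
stand far edge [0.5725 0.411  0.045 ] [0.6034 0.2858 0.045 ] 103.87781340842639
```

```bash
python3 -m jog '[[[-40,-16,-20,0,0,6,1],[-85,-34,-40,0,0,13,1],[-130,-53,-60,0,0,20,1],[-175,-71,-80,0,0,27,1],[-220,-90,-80,0,0,34,1],[-265,-108,-80,0,0,41,1],[-310,-127,-80,0,0,48,1],[-350,-143,-80,0,0,54.3,1],[-380,-156,-80,0,0,54.3,1],[-393,-161,-80,0,0,54.3,1]]]'
python3 - <<'E'
from h import *; from station import cams,telemetry
import json
for i in range(3): im=cams.capture("wrist")
c=cams.get_calibration("wrist"); s=telemetry.sense(); print(s['time'],s['tcp_pos'],s['ee_rot'],c['eye'])
import pickle;pickle.dump(c,open("w1.pkl","wb"))
cv2.imwrite("pics/w1.png",cv2.resize(im[:,:,::-1],(800,600),interpolation=cv2.INTER_CUBIC))
E
```

```text
time: 1.2
tcp_pos: [0.5581, 0.3275, 0.285]
ee_rot: [[-0.235, 0.972, 0.001], [0.972, 0.235, -0.002], [-0.002, 0.0, -1.0]]
force: [-0.1, 0.2, -0.1]
gripper_width: 0.0856
grasp_force: 0.0
1.35 [0.55495674 0.33245461 0.2847966 ] [[-2.41088142e-01  9.70502590e-01 -1.10889697e-03]
 [ 9.70502760e-01  2.41088987e-01  7.02759028e-04]
 [ 9.49372305e-04 -9.06760702e-04 -9.99999138e-01]] [0.53485587 0.4135634  0.45356853]
```

View pics/w1.png

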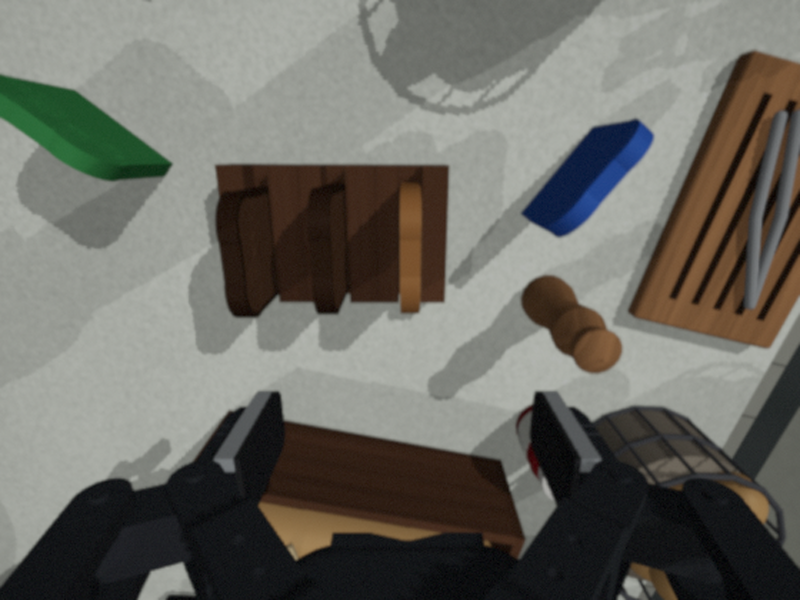

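Wrist view: the wheat slice's top crust is a vertical band at u 401–421, v 183–312 (800-wide scale), parallel to the image axis. The stand top spans (217,165)–(448,165)–(444,301), and the dark slices are at u≈247 and 328.

```bash
python3 - <<'E'
from h import *; from station import cams,telemetry
import pickle
np.set_printoptions(precision=4,suppress=True)
c=pickle.load(open("w1.pkl","rb"));T=cams.get_calibration("top");S=cams.get_calibration("scene")
k=.7
for uv,z in [((411,190),.123),((411,247),.123),((411,307),.123),((217,165),.045),((448,165),.045),((444,301),.045)]:
    print(uv,onz(c,(uv[0]*k-.15,uv[1]*k-.15),z))
m=ray(c,(411*k,247*k)); print(tri([m,ray(T,(142.5,213)),ray(S,(375,211.5))]),tri([m,ray(S,(375,211.5))]))
# predicted outlines for a slice hypothesis
s=telemetry.sense();print(s['tcp_pos'])
ps=np.array([onz(c,(411*k,190*k),.123),onz(c,(411*k,307*k),.123)]);d=ps[0]-ps[1];print(np.degrees(np.arctan2(d[1],d[0])))
R=s['ee_rot']
for yaw in (103.9,):
  l=np.array([np.cos(np.radians(yaw)),np.sin(np.radians(yaw)),0]);n=np.array([l[1],-l[0],0])
  for C in ([.5545,.3305,0],[.5545,.335,0]):
    P=[np.array(C)+a*.052*l+b*.008*n+[0,0,z] for z in (.123,.045) for a in (-1,1) for b in (-1,1)]
    print(C,"w",proj(c,P)/k,"\nT",proj(T,P),"\nS",proj(S,P))
E
```

```text
(411, 190) [0.5424 0.3925 0.123 ]
(411, 247) [0.5528 0.3513 0.123 ]
(411, 307) [0.5647 0.304  0.123 ]
(217, 165) [0.3704 0.3665 0.045 ]
(448, 165) [0.5711 0.4165 0.045 ]
(444, 301) [0.6019 0.2922 0.045 ]
(array([0.5526, 0.34  , 0.1113]), [np.float64(8.9), np.float64(8.2), np.float64(5.2)]) (array([0.5506, 0.3444, 0.113 ]), [np.float64(5.7), np.float64(5.7)])
[0.555  0.3325 0.2848]
104.13293229996782
[0.5545, 0.3305, 0] w [[396.6856 334.1512]
 [416.1246 334.1837]
 [395.7667 205.0925]
 [417.2227 205.1172]
 [398.582  303.9581]
 [414.6905 303.983 ]
 [397.9931 196.3153]
 [415.4644 196.3348]] 
T [[163.4937 210.2278]
 [161.8619 203.8477]
 [121.0977 221.6719]
 [119.5106 215.246 ]
 [171.0534 212.8145]
 [169.5348 206.9058]
 [131.8693 223.414 ]
 [130.3891 217.4664]] 
S [[357.2975 213.7254]
 [360.2749 216.6625]
 [385.9726 205.0211]
 [389.1299 207.7925]
 [354.7817 233.8625]
 [357.6215 236.8771]
 [382.514  224.9248]
 [385.5226 227.7755]]
[0.5545, 0.335, 0] w [[397.9691 329.2223]
 [417.4851 329.2546]
 [397.1796 199.0827]
 [418.7303 199.1068]
 [399.6511 299.7775]
 [415.8125 299.8023]
 [399.1506 191.3938]
 [416.6847 191.4129]] 
T [[161.6118 210.2745]
 [159.9821 203.8936]
 [119.1996 221.7203]
 [117.6146 215.2936]
 [169.3126 212.858 ]
 [167.7958 206.9486]
 [130.115  223.459 ]
 [128.6365 217.5106]] 
S [[358.7365 213.5458]
 [361.7259 216.4795]
 [387.3521 204.8515]
 [390.5201 207.6198]
 [356.1693 233.6788]
 [359.0203 236.69  ]
 [383.8466 224.7504]
 [386.8653 227.5979]]
```

```bash
python3 -m jog '[[[4,1,30,0,0,0,0.05],[8,2,65,0,0,0,0.05],[8,2,95,0,0,0,0.05],[8,2,110,0,0,0,0.05],[8,2,115,0,0,0,0.05],[8,2,115,0,0,0,0.05]]]'
python3 - <<'E'
from h import *; from station import cams,telemetry
import pickle
im=cams.capture("wrist"); im=cams.capture("wrist")
c=cams.get_calibration("wrist"); s=telemetry.sense(); print(s['time'],s['tcp_pos'],s['ee_rot'],s['gripper_width'])
pickle.dump(c,open("w2.pkl","wb"))
cv2.imwrite("pics/w2.png",cv2.resize(im[:,:,::-1],(800,600),interpolation=cv2.INTER_CUBIC))
E
```

```text
time: 1.95
tcp_pos: [0.555, 0.3412, 0.1703]
ee_rot: [[-0.243, 0.97, -0.0], [0.97, 0.243, 0.001], [0.001, -0.0, -1.0]]
force: [0.3, -0.3, -0.1]
gripper_width: 0.0448
grasp_force: 0.0
2.05 [0.55623649 0.34092093 0.17182442] [[-0.24142492  0.9704168   0.00229084]
 [ 0.9704186   0.24142082  0.00192952]
 [ 0.00131938  0.00268891 -0.99999551]] 0.04486538866964425
```

View pics/w2.png

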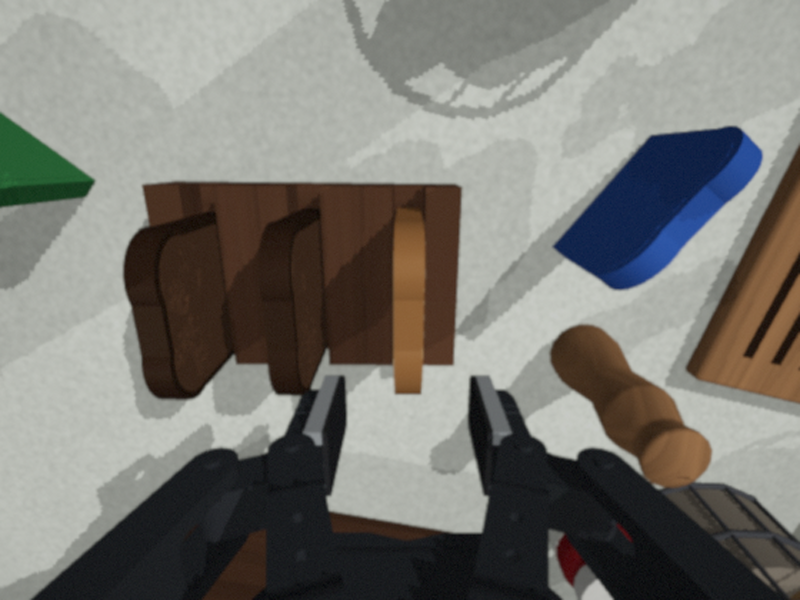

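Wrist view 2: the wheat crust band is at u 393–425, v 208–393. The fingertip mid-line is at u≈408, so the slice is centred between the fingers, and the neighbouring rye at u 262–325 is clear.

```bash
python3 - <<'E'
from h import *; import pickle
from station import cams
np.set_printoptions(precision=4,suppress=True)
a,b=[pickle.load(open(f,"rb")) for f in("w1.pkl","w2.pkl")];k=.7
A=tri([ray(a,(411*k,183*k)),ray(b,(408*k,208*k))]);B=tri([ray(a,(411*k,312*k)),ray(b,(409*k,393*k))])
print(A,B,(A[0]+B[0])/2,np.linalg.norm(A[0]-B[0]))
for v in (208,300,393): print(onz(b,(409*k,v*k),.123 if v==300 else .105))
# thickness-based height: 32px
for z in (.11,.123,.135): print(z,np.linalg.norm(onz(b,(393*k,320*k),z)-onz(b,(425*k,320*k),z)))
# silhouette model: rounded profile w=.104,h=.108
l=np.array([-.2405,.9707,0])
for r in (.02,.03):
  for t in (.3365,.3405,.3445):
    C=np.array([.5552-.2478*(t-.341),t,.015]);th=np.linspace(0,np.pi/2,20)
    prof=[(s*(.052-r+r*np.cos(q)),.108-r+r*np.sin(q)) for s in(-1,1) for q in th]+[(s*.052,h) for s in(-1,1) for h in(.04,.06)]
    P=np.array([C+l*p+[0,0,h] for p,h in prof])
    print(r,t,[(proj(c,P)[:,1].min()/k,proj(c,P)[:,1].max()/k) for c in(a,b)],proj(cams.get_calibration("top"),P)[:,0].min())
E
```

```text
(array([0.5427, 0.3953, 0.0837]), [np.float64(0.6), np.float64(0.6)]) (array([0.5665, 0.3009, 0.1257]), [np.float64(0.8), np.float64(0.8)]) [0.5546 0.3481 0.1047] 0.10609877918733507
[0.5431 0.3978 0.105 ]
[0.5541 0.3534 0.123 ]
[0.5703 0.2894 0.105 ]
0.11 0.01816704707578887
0.123 0.017143006849385134
0.135 0.016197738948089357
0.02 0.3365 [(np.float64(191.04284059637686), np.float64(320.9847077132538)), (np.float64(216.28698915153078), np.float64(400.1740490094645))] 120.24979724964643
0.02 0.3405 [(np.float64(186.24559135468283), np.float64(316.421870602687)), (np.float64(209.82739367096178), np.float64(394.09995609334146))] 118.58465313992042
0.02 0.3445 [(np.float64(181.4147180261267), np.float64(311.82590108767965)), (np.float64(203.30584204658095), np.float64(387.97750982549104))] 116.91877283544784
0.03 0.3365 [(np.float64(191.04284059637686), np.float64(317.60997278667736)), (np.float64(216.28698915153078), np.float64(393.8883201787316))] 121.45973838610402
0.03 0.3405 [(np.float64(186.24559135468283), np.float64(313.11125951991556)), (np.float64(209.82739367096178), np.float64(387.9019393834283))] 119.80633832034025
0.03 0.3445 [(np.float64(181.4147180261267), np.float64(308.58041596641664)), (np.float64(203.30584204658095), np.float64(381.855454417932))] 118.15221384606599
```

The slice centre fits (0.555, 0.341) in all views, with its top at about 0.12 m. I'll descend and grip.

```bash
python3 -m jog '[[[0,0,25,0,0,0,0.05],[0,0,50,0,0,0,0.05],[0,0,68,0,0,0,0.05],[0,0,80,0,0,0,0.05],[0,0,82,0,0,0,0.05],[0,0,82,0,0,0,-0.4],[0,0,82,0,0,0,-1],[0,0,82,0,0,0,-1],[0,0,82,0,0,0,-1],[0,0,82,0,0,0,-1]]]'; python3 -m jog '[[[0,0,0,0,0,0,-1],[0,0,0,0,0,0,-1]]]'
```

```text
time: 3.05
tcp_pos: [0.5567, 0.3406, 0.0898]
ee_rot: [[-0.241, 0.971, 0.003], [0.971, 0.241, 0.002], [0.001, 0.003, -1.0]]
force: [0.7, 0.7, 6.9]
gripper_width: 0.0136
grasp_force: 61.1
time: 3.25
tcp_pos: [0.5567, 0.3406, 0.0898]
ee_rot: [[-0.241, 0.971, 0.003], [0.971, 0.241, 0.002], [0.001, 0.003, -1.0]]
force: [0.2, 0.0, 5.7]
gripper_width: 0.0142
grasp_force: 61.1
```

```bash
python3 -m jog '[[[0,0,-10,0,0,0,-1],[0,0,-25,0,0,0,-1],[0,0,-45,0,0,0,-1],[0,0,-75,0,0,0,-1],[0,0,-110,0,0,0,-1],[0,0,-145,0,0,0,-1],[0,0,-180,0,0,0,-1],[0,0,-210,0,0,0,-1],[0,0,-225,0,0,0,-1],[0,0,-230,0,0,0,-1]]]'
python3 - <<'E'
from h import *; from station import cams,telemetry
import pickle
for i in range(4): im=cams.capture("wrist")
c=cams.get_calibration("wrist"); s=telemetry.sense(); print(s['time'],s['tcp_pos'],s['ee_rot'],s['gripper_width'],s['force'])
pickle.dump((c,s),open("w3.pkl","wb"))
S=cams.capture("scene")
o=np.vstack([im[:,:,::-1],cv2.resize(S[120:330,240:520],(560,420),interpolation=cv2.INTER_CUBIC)[:,:,::-1]])
cv2.imwrite("pics/w3.png",cv2.resize(o,(400,600)) if 0 else np.hstack([cv2.resize(im[:,:,::-1],(400,300)),cv2.resize(S[120:330,240:520,::-1],(400,300))]))
E
```

```text
time: 4.25
tcp_pos: [0.5562, 0.3401, 0.3215]
ee_rot: [[-0.241, 0.971, 0.004], [0.971, 0.241, 0.003], [0.002, 0.004, -1.0]]
force: [-0.3, -0.0, -1.3]
gripper_width: 0.0133
grasp_force: 60.4
4.45 [0.55485755 0.33961543 0.31696202] [[-2.40928622e-01  9.70541023e-01 -1.87644774e-03]
 [ 9.70542605e-01  2.40926777e-01 -1.15760672e-03]
 [-6.71418307e-04 -2.10007307e-03 -9.99997569e-01]] 0.013783239632116494 [-0.29649088 -0.46832052 -0.70805595]
```

View pics/w3.png

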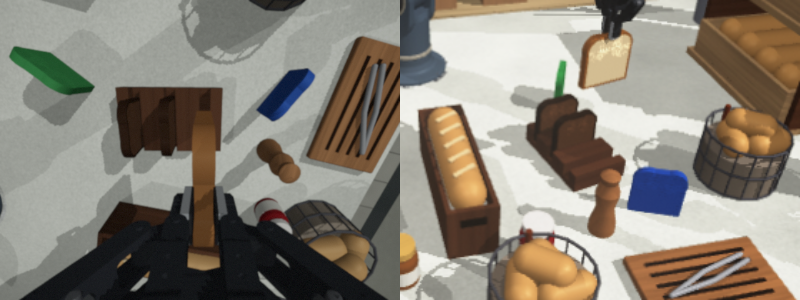

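The slice is held upright and lifted clear, and both rye slices are still standing in the stand. I'll carry it over the crate at slice-bottom height ≈0.24 m.

```bash
python3 -m jog '[[[-14,-6,0,0,0,0,-1],[-41,-19,0,0,0,0,-1],[-77,-35,0,0,0,0,-1],[-114,-52,0,0,0,0,-1],[-150,-68,0,0,0,0,-1],[-190,-87,0,0,0,0,-1],[-230,-105,0,0,0,0,-1],[-270,-123,0,0,0,0,-1],[-310,-141,0,0,0,0,-1],[-350,-160,0,0,0,0,-1]]]'; python3 -m jog '[[[-40,-18,0,0,0,0.5,-1],[-80,-36,0,0,0,1,-1],[-120,-55,0,0,0,1.5,-1],[-160,-73,0,0,0,2,-1],[-195,-89,0,0,0,2.5,-1],[-230,-105,0,0,0,3,-1],[-255,-116,0,0,0,3.5,-1],[-275,-125,0,0,0,3.9,-1],[-287,-131,0,0,0,3.9,-1],[-289,-132,0,0,0,3.9,-1]]]'
python3 - <<'E'
from h import *; from station import cams,telemetry
import pickle
for i in range(6): im=cams.capture("wrist")
c=cams.get_calibration("wrist"); s=telemetry.sense(); print(s['time'],s['tcp_pos'],s['ee_rot'],s['gripper_width'],s['force'])
pickle.dump((c,s),open("w4.pkl","wb"))
cv2.imwrite("pics/w4.png",cv2.resize(im[:,:,::-1],(800,600),interpolation=cv2.INTER_CUBIC))
E
```

```text
time: 5.5
tcp_pos: [0.4828, -0.041, 0.3175]
ee_rot: [[-0.24, 0.971, -0.001], [0.971, 0.24, 0.0], [0.0, -0.001, -1.0]]
force: [0.8, 0.1, -0.3]
gripper_width: 0.0139
grasp_force: 60.4
time: 6.5
tcp_pos: [0.4236, -0.3527, 0.3175]
ee_rot: [[-0.17, 0.986, -0.002], [0.986, 0.17, -0.0], [0.0, -0.002, -1.0]]
force: [-0.2, -0.3, -0.4]
gripper_width: 0.0138
grasp_force: 60.3
6.8 [ 0.42641929 -0.34949357  0.317926  ] [[-1.76116846e-01  9.84369267e-01  5.64226938e-05]
 [ 9.84368923e-01  1.76116736e-01  8.47276722e-04]
 [ 8.24096185e-04  2.04760451e-04 -9.99999639e-01]] 0.014229599741712123 [-0.92568922 -0.28640085 -0.50222461]
```

View pics/w4.png

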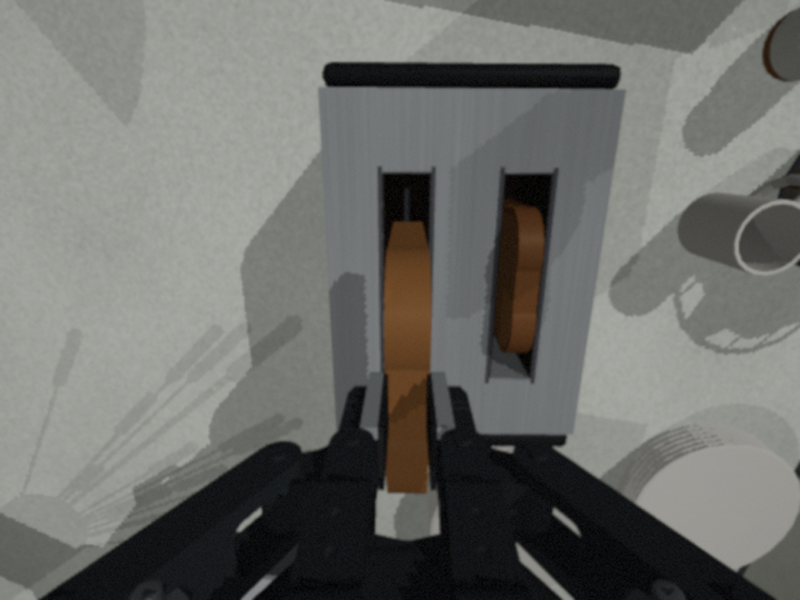

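Wrist view over the toaster: the slice band runs from its lower far corner at (390–427, 222) to its near end at v≈492. The empty slot's far-end corners are (380,168) and (435,168). The toast slot's corners are (502,169), (557,169), (534,382) and (488,381).

```bash
python3 - <<'E'
from h import *; import pickle
np.set_printoptions(precision=4,suppress=True)
c,s=pickle.load(open("w4.pkl","rb"));k=.7
f=lambda u,v,z:onz(c,(u*k-.15,v*k-.15),z)
E=[f(380,168,.19),f(435,168,.19)]; O=[f(502,169,.19),f(557,169,.19),f(534,382,.19),f(488,381,.19)]
O=np.array(O);l=(O[0]+O[1]-O[2]-O[3])/2;yaw=np.arctan2(l[1],l[0]);print("E",E,"O",O,np.linalg.norm(l),np.degrees(yaw))
L=np.array([np.cos(yaw),np.sin(yaw),0]);N=np.array([L[1],-L[0],0])
print("slot from other",O.mean(0)-.08*N,"from own end",(E[0]+E[1])/2-.075*L, "width",np.linalg.norm(E[0]-E[1]))
e=E[1]-E[0];print("yaw from end edges",np.degrees(np.arctan2(*(O[1]-E[0])[[1,0]]))+90)
print("slice far bottom",f(390,222,.242),f(427,222,.242),(f(408.5,222,.242)))
print("slice top band mid u at v300,480",f(408,300,.35),f(408,480,.36))
R=s['ee_rot'];print("tool x yaw",np.degrees(np.arctan2(R[1,0],R[0,0])),s['tcp_pos'])
C=np.array(s['tcp_pos'])-[0,0,.0748];print("pred far bottom mid",C+R[:,0]*.052, proj(c,[C+R[:,0]*.052+b*.008*R[:,1] for b in(-1,1)])/k, proj(c,[C+[0,0,.0]-R[:,0]*.052+[0,0,.07]])/k)
E
```

```text
E [array([ 0.395 , -0.2765,  0.19  ]), array([ 0.4303, -0.2702,  0.19  ])] O [[ 0.4734 -0.2632  0.19  ]
 [ 0.5086 -0.2569  0.19  ]
 [ 0.5359 -0.4104  0.19  ]
 [ 0.5009 -0.4158  0.19  ]] 0.1555163639236612 100.13952440337474
slot from other [ 0.426  -0.3506  0.19  ] from own end [ 0.4259 -0.3472  0.19  ] width 0.035830953780798654
yaw from end edges 99.81006467237795
slice far bottom [ 0.4079 -0.3023  0.242 ] [ 0.4283 -0.2987  0.242 ] [ 0.4181 -0.3005  0.242 ]
slice top band mid u at v300,480 [ 0.4196 -0.3111  0.35  ] [ 0.4309 -0.3744  0.36  ]
tool x yaw 100.1436616924312 [ 0.4264 -0.3495  0.3179]
pred far bottom mid [ 0.4173 -0.2983  0.2432] [[393.0874 217.8912]
 [421.94   217.8945]] [[407.4904 456.608 ]]
```

```bash
python3 -m jog '[[[0,0,8,0,0,0,-1],[0.5,0,18,0,0,0,-1],[1,-0.5,27,0,0,0,-1],[1,-0.5,33,0,0,0,-1],[1,-0.5,37,0,0,0,-1],[1,-0.5,37,0,0,0,-1],[1,-0.5,37,0,0,0,-1],[1,-0.5,37,0,0,0,-1]]]'
python3 - <<'E'
from h import *; from station import cams,telemetry
import pickle
for i in range(4): im=cams.capture("wrist")
c=cams.get_calibration("wrist"); s=telemetry.sense(); print(s['time'],s['tcp_pos'],s['ee_rot'],s['gripper_width'],s['force'])
pickle.dump((c,s),open("w5.pkl","wb"))
S=cams.capture("scene");T=cams.capture("top")
r=lambda im,x,y:cv2.convertScaleAbs(cv2.resize(im[y:y+75,x:x+100,::-1],(400,300),interpolation=cv2.INTER_CUBIC),alpha=1.3)
cv2.imwrite("pics/w5.png",np.vstack([np.hstack([r(S,90,140),r(T,385,205)]),np.hstack([r(S,90,165),cv2.resize(im[100:310,180:460,::-1],(400,300),interpolation=cv2.INTER_CUBIC)])]))
E
```

```text
time: 7.6
tcp_pos: [0.4256, -0.3499, 0.2814]
ee_rot: [[-0.174, 0.985, 0.001], [0.985, 0.174, -0.0], [-0.0, 0.001, -1.0]]
force: [-0.8, -0.0, -0.3]
gripper_width: 0.0141
grasp_force: 60.4
7.8 [ 0.42549585 -0.34978472  0.28129334] [[-1.74304259e-01  9.84691729e-01  4.73316496e-04]
 [ 9.84691825e-01  1.74304328e-01 -1.07729715e-04]
 [-1.88581673e-04  4.47293136e-04 -9.99999882e-01]] 0.013908523575673622 [ 0.35536772  0.85388049 -1.492365  ]
```

View pics/w5.png

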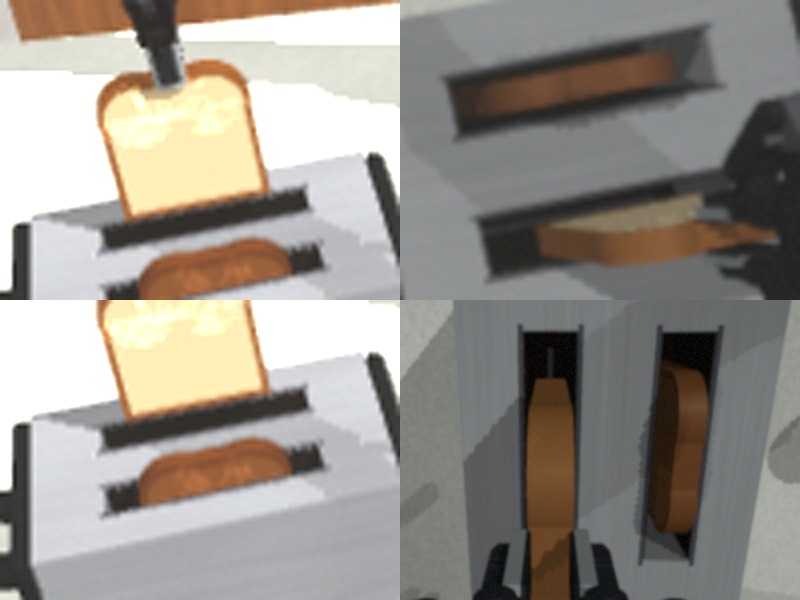

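Scene crop: the slice hangs upright, clear of the slot, with its near-face bottom corners at native (122.2,194.7) and (157.2,187.4), parallel to the slot edge. Wrist crop: its far bottom edge (533–571, 378) is centred between the slot walls at 522 and 580. I'll check it numerically.

```bash
python3 - <<'E'
from h import *; import pickle
from station import cams
np.set_printoptions(precision=4,suppress=True)
c,s=pickle.load(open("w5.pkl","rb"));S=cams.get_calibration("scene")
R=s['ee_rot'];tx,ty=R[:,0],R[:,1]
a=ray(S,(122.1,194.6));b=ray(S,(157.1,187.4))
w=lambda u,v:ray(c,(180+(u-400)/1.4286-.15,100+(v-300)/1.4286-.15))
print("far(+L) near-face bottom corner (tri)",tri([b,w(571,378)]))
for z in(.2,.205,.21):
  C=np.array([.4256,-.35,z]);P=[C+q*.052*tx+.008*ty for q in(-1,1)];print(z,proj(S,P),proj(c,[P[1],P[1]-.016*ty]))
print("measured wrist",180+133/1.4286,180+171/1.4286,100+78/1.4286)
# on near-face plane (x known): intersect rays with plane through slot centre+8mm normal ty
p0=np.array([.4258,-.350,0])+.008*ty
for e,d in(a,b):
  q=e+d*(np.dot(p0-e,ty)/np.dot(d,ty)); print("plane hit",q,"along",np.dot(q-p0,tx))
# slot mouth sides/ far end in same wrist view, z=.19
g=lambda u,v:onz(c,(180+(u-400)/1.4286-.15,100+(v-300)/1.4286-.15),.19)
m=(g(520,328)+g(582,328))/2;print("slot end",g(520,328),g(582,328),m-.075*tx)
E
```

```text
far(+L) near-face bottom corner (tri) (array([ 0.4278, -0.2982,  0.2089]), [np.float64(0.4), np.float64(0.4)])
0.2 [[122.1681 196.6251]
 [158.1715 189.2593]] [[295.1288 151.6984]
 [275.4384 151.6944]]
0.205 [[121.7527 195.2018]
 [157.8515 187.8459]] [[295.3266 152.5116]
 [275.2515 152.5075]]
0.21 [[121.3354 193.7714]
 [157.5301 186.4256]] [[295.5323 153.3573]
 [275.0573 153.353 ]]
measured wrist 273.09813803723927 299.69760604787905 154.59890802183958
plane hit [ 0.4424 -0.3984  0.2068] along -0.05059825589912997
plane hit [ 0.4248 -0.2992  0.2071] along 0.05017346338902635
slot end [ 0.395  -0.2775  0.19  ] [ 0.4299 -0.2713  0.19  ] [ 0.4255 -0.3483  0.19  ]
```

The slice is centred within ~1 mm and aligned, with its bottom ≈16.7 mm above the slot. I'll trim it down 1.5 mm, let it settle and hand in.

```bash
python3 -m jog '[[[0,0,1.5,0,0,0,-1],[0,0,1.5,0,0,0,-1],[0,0,1.5,0,0,0,-1],[0,0,1.5,0,0,0,-1],[0,0,1.5,0,0,0,-1]]]' && python3 -c "
from station import ticket; print(ticket.job_done())"
```

```text
time: 8.4
tcp_pos: [0.4254, -0.3497, 0.2796]
ee_rot: [[-0.174, 0.985, 0.0], [0.985, 0.174, 0.0], [0.0, 0.0, -1.0]]
force: [0.7, -0.0, -0.8]
gripper_width: 0.0135
grasp_force: 60.4
the job is handed in; nothing more can be done
None
```

The wheat slice is held upright about 15 mm above the toaster's empty slot, centred to about 1 mm and in line with it. I handed the job in at 8.4 s, and no verdict came back.

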